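# Put the sampling kit away at the filling station

## Robot

A 6-joint arm with a two-finger parallel gripper is mounted at the origin on the work surface. World frame = base frame: x ahead of the robot, y to its left, z up, the work surface at z = 0. Lengths are in m, angles in rad, forces in N, time in s.
With the tool pointing down it reaches from about 0.15 to 0.775 m from the base axis. Payload 6.1 kg.
Tool frame: the origin (TCP) lies midway between the tips of the shut fingers; the grasp point (between the pads) lies 19 mm behind it; z points along the fingers, y is the line along which they close (so a half turn about z gives the same grasp; the last joint's range is limited). The gripper opens to 85 mm and grips with 20 to 120 N. Pads are 22 mm wide; open, the fingers measure 114 mm over their backs; the gripper's body (76 mm by 85 mm) begins 54 mm behind the grasp point. The pads swing forward as they close: fully open they stand 13 mm farther back than shut.
Start: joints at [-1.271, 0.126, -0.04, 1.405, 0, 1.571], TCP at [0.155, -0.502, 0.231] pointing down, gripper open.
Joint ranges: [-2.72, 2.72], [-0.95, 1.95], [-1.27, 1.35], [-1.78, 2.02], [-1.46, 1.47], [-3.14, 3.14]. Speed limits (rad/s): [2.39, 2.39, 3.01, 3.14, 3.14, 3.14].

## Interface

Orientations are given as a 3x3 rotation matrix whose columns are the frame's x, y, z axes.
In Python, from bench import r gives the robot as it stands.
- The arm moves only by the tool jog_arm, never from a script. Its argument "increments" is a list of rows, each a list of 5 numbers: the opening, from -1 (shut) to 1 (fully open), then the shift along the tool's x, y, z in mm, then the turn about the tool's z in degrees. A call has 1 to 12 rows; each row is the pose to reach, as a shift and turn from the pose commanded when the call began, along the tool's axes at that moment; what a row does not reach only later rows make up. A row lasts 1/10 s, in which the tool goes at most 50 mm and 8.59 degrees, less where a joint would pass 70% of its speed; a pose out of reach is approached as far as the arm can. A call with a gripper value outside its range is refused whole. The fingers move at their own pace and stop on an object; the grip force is fixed at half the most. Time passes only in rows, so rows that repeat a pose let the fingers close. It gives the time, the measured TCP pose, the force, the opening and the grip force at its end, in the units of the state.
- r.sense(): the state, without advancing time (a new reading comes with each control period).
- r.read_camera(name): name is "scene" or "top" or "wrist"; returns the picture (400x640x3 uint8, red, green, blue); there is no depth.
- r.get_calibration(name): a dict with "camera_matrix" (3x3 intrinsics, pixels), "R" (3x3) and "t" (3): a world point X has camera coordinates R X + t. Camera axes: x right, y down, z forward; pixel columns grow to the right and rows downward; lengths in m; the calibration is good to about 2 mm. A picture is of the moment at which its call begins: read the wrist's pose just before it. get_calibration takes no time and is no camera call; for the wrist camera it gives the pose at the moment of the call.
- r.hand_in(): hands the job in; it is judged then, once.
Trained networks look in the newest picture that a camera, given by its name, has taken for a name from the list of things; names that differ only in an ending like _2 or _b are one class to them, and where a whole thing is asked for, a point or a joint stands for the part that bears it (a point fixed in the world has none). Each returns a list of dicts, best first, with "conf" (0 to 1); they miss things now and then, are a little off and sometimes report something else, mostly with a low value. They report only what shows in the picture. A call takes as long as a camera call. They do not tell look-alikes from the thing itself.
- r.recognise(camera, label): "at" ([x, y, z] in m, in world coordinates, good to about 4 mm: the middle of the surface that is visible of it).
The state is a dict: "t": time; "joints": joint angles; "joint_vel": joint speeds; "joint_torque": joint torques, N m; "tcp_pos": TCP position; "tcp_rot": TCP orientation; "contact_force": force on the tool from outside, world axes, zero at the start; "ft_torque": the same for the moment, N m; "gripper_width": opening from 0.0 (shut) to 1.0 (fully open); "grip_force": force on a finger pad.
Only numpy, scipy, OpenCV 4.12 (cv2) and the standard library are available. Lean on these libraries where they do the work, as an engineer would, in place of code of your own. Each camera call takes 0.05 s, during which the arm holds its last target. There are 200 camera calls.

## Task

Sampling is over, so put the kit away: pull the blue-fronted drawer well open, nest all the metal sampling cups one inside another as a single upright stack standing in the drawer's wide bay, and put every black pump head in its narrow bay. Once everything is in and released, push the drawer fully shut with the stack still standing, and leave the filled bottles where they are.

Things in the scene. Friction and masses are not known exactly. Their poses are not given: they have to be found in the camera images.
- drawer (a joint): opening of the drawer in m: 0 shut, 0.21 fully open; it slides out of the cabinet along the handle's own -x and stays where it is left (about 2 N of friction). May start slightly ajar
- handle (a point): middle of the drawer's steel bar handle, moves with the drawer; own x points into the cabinet, z up. The bar is level, 12 mm thick, 110 mm long along own y, on two end posts above the blue drawer front, 200 mm over the bench. The fixed grey, white-topped cabinet behind is 270 mm wide, 260 mm deep, 165 mm high; shut, its front face is at x = +6 mm
- cup_bay (a point): point on the wide bay's floor (20 mm above the bench), axes as the handle's, moves with the drawer. Bay: y +-71 mm; x from -95 mm (inside of the drawer front) to +119 mm. Above the floor: side and back walls 65 mm, front 124 mm, divider on the -y side 30 mm; the cabinet leaves 133 mm. Fully open, the cabinet's front face is at about x = +115 mm
- pump_bay (a point): point on the floor of the narrow bay, 113 mm to the -y side of cup_bay, axes as the handle's. The bay is 75 mm wide (y: +-37 mm) and as long as the wide bay
- cup0: brushed-metal tapered sampling cup with a blue band, open top, 48 mm high: foot 40 mm across, 52 mm at 28 mm up, then a wider collar (62 to 64 mm across) up to the rim; collar wall 3.5 mm, inner floor 17 mm up. Nested in another cup, its collar rests on the rim below, 20 mm higher, with 3 mm play. Origin: centre of its underside, z up. 60 g. May be absent (None)
- cup1: brushed-metal tapered sampling cup with a blue band, open top, 48 mm high: foot 40 mm across, 52 mm at 28 mm up, then a wider collar (62 to 64 mm across) up to the rim; collar wall 3.5 mm, inner floor 17 mm up. Nested in another cup, its collar rests on the rim below, 20 mm higher, with 3 mm play. Origin: centre of its underside, z up. 60 g. May be absent (None)
- cup2: brushed-metal tapered sampling cup with a blue band, open top, 48 mm high: foot 40 mm across, 52 mm at 28 mm up, then a wider collar (62 to 64 mm across) up to the rim; collar wall 3.5 mm, inner floor 17 mm up. Nested in another cup, its collar rests on the rim below, 20 mm higher, with 3 mm play. Origin: centre of its underside, z up. 60 g. May be absent (None)
- cup3: brushed-metal tapered sampling cup with a blue band, open top, 48 mm high: foot 40 mm across, 52 mm at 28 mm up, then a wider collar (62 to 64 mm across) up to the rim; collar wall 3.5 mm, inner floor 17 mm up. Nested in another cup, its collar rests on the rim below, 20 mm higher, with 3 mm play. Origin: centre of its underside, z up. 60 g. May be absent (None)
- pump0: black dispenser pump head standing on its screw collar, 60 mm high: collar 34 mm across and 22 mm high, stem 14 mm across, on top a block actuator 26 mm (own x) by 22 mm (own y) from 36 to 60 mm up, with a nozzle reaching 38 mm along own +x. Origin: centre of its underside, z up. 50 g. May be absent (None)
- pump1: black dispenser pump head standing on its screw collar, 60 mm high: collar 34 mm across and 22 mm high, stem 14 mm across, on top a block actuator 26 mm (own x) by 22 mm (own y) from 36 to 60 mm up, with a nozzle reaching 38 mm along own +x. Origin: centre of its underside, z up. 50 g. May be absent (None)
- bottle0: filled dark grey bottle with a white neck, 60 x 85 mm, 183 mm high; origin: centre of its underside. A bystander
- bottle1: filled dark grey bottle with a white neck, 60 x 85 mm, 183 mm high; origin: centre of its underside. A bystander
- bottle2: filled dark grey bottle with a white neck, 60 x 85 mm, 183 mm high; origin: centre of its underside. A bystander
Mind the look-alikes: they are no part of the job. Leave any pink look-alike of the pump0 alone.

How it is judged:
On the way, in this order (a step that is already met when the one before it is completed fails the run):
1. the drawer is pulled well open (at least 120 mm) (value of joint drawer above 0.12 m), for 0.2 s.
2. all cups that are there stand nested as one stack in the wide bay and all pump heads are in the narrow bay, with the drawer still open (angle between each of cup0, cup1, cup2, cup3's own z axis and vertical below 0.12 rad and x of cup0 in the frame of cup_bay between -0.08 and 0.1 m and y of cup0 in the frame of cup_bay between -0.042 and 0.042 m and z of cup0 in the frame of cup_bay between -0.004 and 0.066 m and linear speed of each of cup0, cup1, cup2, cup3, pump0, pump1 below 0.03 m/s and x of cup1 in the frame of cup_bay between -0.08 and 0.1 m and y of cup1 in the frame of cup_bay between -0.042 and 0.042 m and z of cup1 in the frame of cup_bay between -0.004 and 0.066 m and x of cup2 in the frame of cup_bay between -0.08 and 0.1 m and y of cup2 in the frame of cup_bay between -0.042 and 0.042 m and z of cup2 in the frame of cup_bay between -0.004 and 0.066 m and x of cup3 in the frame of cup_bay between -0.08 and 0.1 m and y of cup3 in the frame of cup_bay between -0.042 and 0.042 m and z of cup3 in the frame of cup_bay between -0.004 and 0.066 m and horizontal distance between each of cup1, cup2, cup3 and cup0 below 0.008 m and horizontal distance between each of cup2, cup3 and cup1 below 0.008 m and horizontal distance between cup3 and cup2 below 0.008 m and x of pump0 in the frame of pump_bay between -0.095 and 0.119 m and y of pump0 in the frame of pump_bay between -0.039 and 0.039 m and z of pump0 in the frame of pump_bay between -0.005 and 0.03 m and x of pump1 in the frame of pump_bay between -0.095 and 0.119 m and y of pump1 in the frame of pump_bay between -0.039 and 0.039 m and z of pump1 in the frame of pump_bay between -0.005 and 0.03 m and value of joint drawer above 0.05 m), for 0.3 s.
At the end, for the whole second after the job is handed in: The drawer is shut to within 8 mm. In its wide bay all the cups that are there stand upright (within 7 degrees), one nested in another in one stack, their axes within 8 mm of one another. Every pump head that is there lies or stands in the narrow bay. Everything is at rest (angle between each of cup0, cup1, cup2, cup3's own z axis and vertical below 0.12 rad and x of cup0 in the frame of cup_bay between -0.08 and 0.1 m and y of cup0 in the frame of cup_bay between -0.042 and 0.042 m and z of cup0 in the frame of cup_bay between -0.004 and 0.066 m and linear speed of each of cup0, cup1, cup2, cup3, pump0, pump1 below 0.03 m/s and x of cup1 in the frame of cup_bay between -0.08 and 0.1 m and y of cup1 in the frame of cup_bay between -0.042 and 0.042 m and z of cup1 in the frame of cup_bay between -0.004 and 0.066 m and x of cup2 in the frame of cup_bay between -0.08 and 0.1 m and y of cup2 in the frame of cup_bay between -0.042 and 0.042 m and z of cup2 in the frame of cup_bay between -0.004 and 0.066 m and x of cup3 in the frame of cup_bay between -0.08 and 0.1 m and y of cup3 in the frame of cup_bay between -0.042 and 0.042 m and z of cup3 in the frame of cup_bay between -0.004 and 0.066 m and horizontal distance between each of cup1, cup2, cup3 and cup0 below 0.008 m and horizontal distance between each of cup2, cup3 and cup1 below 0.008 m and horizontal distance between cup3 and cup2 below 0.008 m and x of pump0 in the frame of pump_bay between -0.095 and 0.119 m and y of pump0 in the frame of pump_bay between -0.039 and 0.039 m and z of pump0 in the frame of pump_bay between -0.005 and 0.03 m and x of pump1 in the frame of pump_bay between -0.095 and 0.119 m and y of pump1 in the frame of pump_bay between -0.039 and 0.039 m and z of pump1 in the frame of pump_bay between -0.005 and 0.03 m and value of joint drawer below 0.008 m); the robot touches nothing.
It fails at once if a filled bottle is pushed more than 30 mm or tipped over (distance of any of bottle0, bottle1, bottle2 from where it was at the start of the episode above 0.03 m or angle between any of bottle0, bottle1, bottle2's own z axis and vertical above 0.4 rad).
Of cup0, cup1, cup2, cup3 only 3 to 4 are there at a start; the rules pass over those that are not, and their reading is None.
Of pump0, pump1 only 1 to 2 are there at a start; the rules pass over those that are not, and their reading is None.
At some moment in a run one of pump0, pump1 may be knocked a few centimetres aside while the robot is not near it.
Once in a run the grip may slacken for a moment while it holds something.
It also fails if it takes over 210 s, if anything falls off the work surface, if the arm or the gripper's body presses on something with over 40 N, if the wrist force passes 120 N, or if a joint passes its speed limit or range.

## Working session

There is one attempt and no reset: what is moved stays moved. The work goes in short steps, Python scripts to look and compute and a tool call to move; the robot and the scene stay as the last step left them, time stands still between calls to the robot, and variables do not carry over. Pictures are saved under pics/ and viewed, at most 14 in all, crops included, and the job is handed in when it is done.

Besides the shell and the picture viewer there is one more tool, called as a command line: name --pt "numbers of a row" for each row, then --argument value for the rest. jog_arm: Moves the arm, as the interface text tells. Its arguments: {"type":"object","properties":{"increments":{"type":"array","items":{"type":"array","items":{"type":"number"}}}},"required":["increments"]}

```bash
mkdir -p pics; ls; cat > h.py <<'E'
import cv2, numpy as np, json
from bench import r
def save(cam,name,crop=None,scale=1):
    im=r.read_camera(cam)[:,:,::-1]
    if crop: im=im[crop[1]:crop[3],crop[0]:crop[2]]
    if scale!=1: im=cv2.resize(im,None,fx=scale,fy=scale,interpolation=cv2.INTER_CUBIC)
    cv2.imwrite('pics/'+name,im)
def px(cam,X):
    c=r.get_calibration(cam); p=c['camera_matrix']@(np.array(c['R'])@np.array(X)+np.array(c['t'])); return (p[:2]/p[2]).round(0)
def ray(cam,u,v,z):
    c=r.get_calibration(cam); R=np.array(c['R']); t=np.array(c['t'])
    d=R.T@np.linalg.inv(c['camera_matrix'])@[u,v,1]; o=-R.T@t
    return o+d*(z-o[2])/d[2]
E
python3 - <<'E'
from h import *
save('scene','s0.png'); save('top','t0.png')
s=r.sense(); print(s['t'],s['tcp_pos'],np.round(s['tcp_rot'],2).tolist())
for cam in ['top','scene']:
    for l in ['handle','cup0','pump0','bottle0','cup_bay']:
        for d in r.recognise(cam,l): print(cam,l,round(d['conf'],2),np.round(d['at'],3),px(cam,d['at']))
E
```

```text
pics
0.1 [ 0.15493866 -0.50124259  0.23062437] [[0.96, 0.3, -0.0], [0.3, -0.96, 0.0], [-0.0, -0.0, -1.0]]
top handle 0.66 [ 0.585 -0.24   0.078] [407. 207.]
top cup0 0.73 [0.429 0.383 0.028] [210. 255.]
top cup0 0.62 [0.604 0.099 0.021] [299. 202.]
top cup0 0.61 [0.576 0.352 0.026] [221. 210.]
top pump0 0.48 [0.605 0.096 0.024] [300. 201.]
top bottle0 0.97 [0.75  0.076 0.145] [304. 149.]
top bottle0 0.89 [0.738 0.188 0.15 ] [266. 153.]
top bottle0 0.82 [0.726 0.314 0.146] [223. 157.]
top cup_bay 0.6 [ 0.592 -0.241  0.076] [408. 205.]
scene handle 0.73 [ 0.583 -0.223  0.121] [260. 128.]
scene cup0 0.66 [0.576 0.353 0.031] [416. 313.]
scene cup0 0.64 [0.601 0.102 0.021] [338. 240.]
scene cup0 0.55 [0.429 0.384 0.028] [468. 283.]
scene cup0 0.45 [0.457 0.109 0.053] [383. 203.]
scene pump0 0.74 [0.456 0.109 0.057] [384. 202.]
scene pump0 0.69 [0.479 0.197 0.059] [402. 235.]
scene bottle0 0.8 [0.738 0.324 0.149] [364. 356.]
scene bottle0 0.79 [0.764 0.092 0.148] [280. 273.]
scene bottle0 0.78 [0.746 0.208 0.155] [322. 312.]
scene cup_bay 0.94 [ 0.586 -0.22   0.122] [260. 130.]
```

View pics/s0.png

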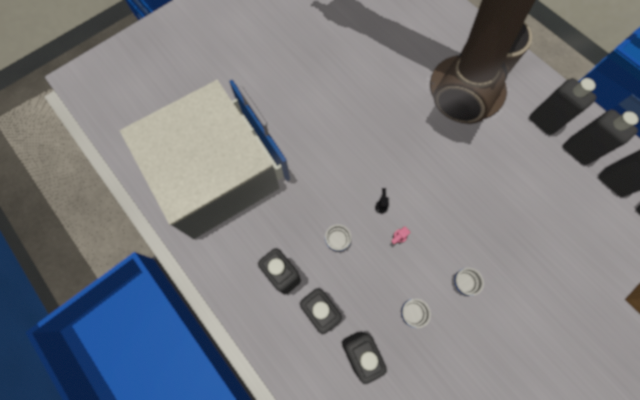

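View pics/t0.png

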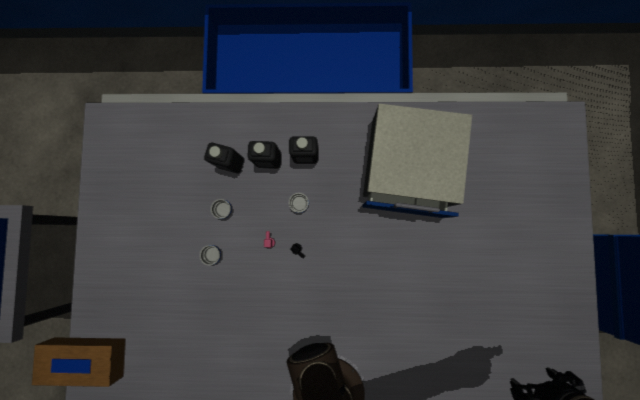

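The scene picture shows three cups at scene pixels (338,238), (416,313) and (468,282). There is one black pump at (383,202), a pink look-alike at (400,236) that I must leave alone, and three bottles. Dark boxes at the picture edge are off the table. The drawer is at (260,128). Next I'll take close crops of the cabinet and the pump area.

```bash
python3 - <<'E'
from h import *
a=r.read_camera('top')[95:225,355:485,::-1]; b=r.read_camera('scene')[180:330,320:490,::-1]
a=cv2.resize(a,(520,520),interpolation=cv2.INTER_CUBIC)
cv2.imwrite('pics/a.png',np.clip(a*1.8,0,255).astype('uint8'))
b=cv2.resize(b,(680,600),interpolation=cv2.INTER_CUBIC); cv2.imwrite('pics/b.png',b)
E
```

```text
(no output)
```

View pics/a.png

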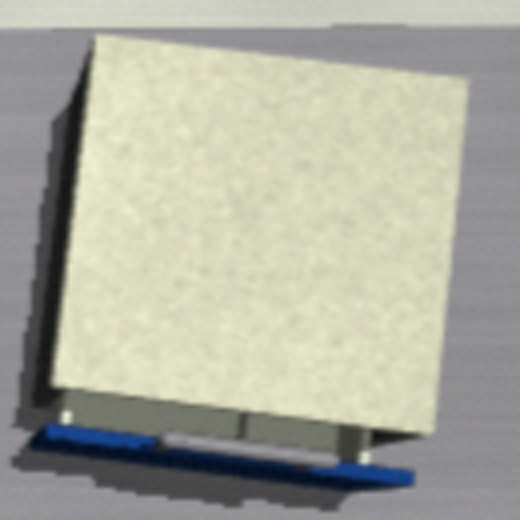

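View pics/b.png

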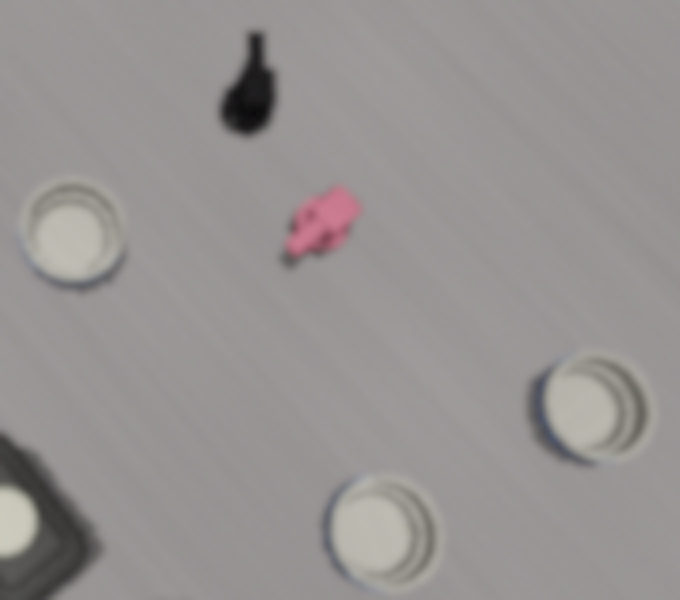

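The crops show the cabinet-top corners at (97,36), (468,78), (433,434) and (52,386), and the handle running from (163,440) to (338,460). All three cups stand upright, and the black pump's nozzle points up in the crop. My choice is the black pump at scene (381,205), not the pink one.

```bash
python3 - <<'E'
from h import *
f=lambda c,u,v,z: ray(c,u,v,z).round(4)[:2]
for u,v in [(97,36),(468,78),(433,434),(52,386)]: print('cab',f('top',355+u/4,95+v/4,.165))
for u,v in [(160,438),(338,461)]: print('hand',f('top',355+u/4,95+v/4,.206))
for u,v in [(74,228),(387,528),(597,407)]: print('cup',f('scene',320+u/4,180+v/4,.048))
for u,v,z in [(258,75,.055),(256,35,.053),(246,105,.015)]: print('pump',f('scene',320+u/4,180+v/4,z))
for u,v in [(210,255.5),(299,202.5),(221.5,209.5)]: print('cuptop',f('top',u,v,.048))
for u,v,z in [(297,248,.06),(303,256,.053)]: print('ptop',f('top',u,v,z))
for d in r.recognise('top','bottle0'): print(d)
E
```

```text
cab [ 0.8798 -0.1441]
cab [ 0.8481 -0.4102]
cab [ 0.5906 -0.3782]
cab [ 0.6234 -0.1103]
hand [ 0.5838 -0.179 ]
hand [ 0.5688 -0.2989]
cup [0.5998 0.1006]
cup [0.577  0.3486]
cup [0.4336 0.3798]
pump [0.4477 0.102 ]
pump [0.4295 0.0814]
pump [0.4534 0.1072]
cuptop [0.4298 0.3762]
cuptop [0.5996 0.0961]
cuptop [0.5757 0.3441]
ptop [0.4565 0.0996]
ptop [0.4315 0.081 ]
{'at': [0.5862, -0.2418, 0.0744], 'conf': 0.71}
{'at': [0.7278, 0.3169, 0.1471], 'conf': 0.67}
{'at': [0.7341, 0.1903, 0.1524], 'conf': 0.59}
{'at': [0.7499, 0.0747, 0.1458], 'conf': 0.58}
```

```bash
cat >> h.py <<'E'
YAW=np.radians(-7.0); XH=np.array([np.cos(YAW),np.sin(YAW),0]); YH=np.array([-np.sin(YAW),np.cos(YAW),0])
H0=np.array([.601,-.2436,.2])   # handle, shut
def drawer_pt(op,x,y,z): return H0+XH*(x-op)+YH*y+[0,0,z-.2]   # in handle frame
def plan(X,hd):
    """tool-frame shift (mm) and turn (deg) to TCP X with closing axis heading hd (mod 180)"""
    s=r.sense(); R=np.array(s['tcp_rot']); d=R.T@(np.array(X)-s['tcp_pos'])*1000
    h=np.degrees(np.arctan2(R[1,1],R[0,1])); tr=-((hd-h+90)%180-90)
    print('shift',d.round(1),'turn',round(tr,1),'| tcp',np.round(s['tcp_pos'],4),'hd',round(h,1),'q6',round(s['joints'][5],2),'t',round(s['t'],1),'w',round(s['gripper_width'],3))
E
python3 -c "
from h import *
plan([.5763,-.2393,.27],-7); plan([.5763,-.2393,.181],-7)"
```

```text
shift [ 479.9 -126.2  -38.7] turn -65.8 | tcp [ 0.155  -0.5016  0.2313] hd -72.8 q6 1.57 t 0.8 w 0.997
shift [ 479.9 -126.2   50.3] turn -65.8 | tcp [ 0.155  -0.5016  0.2313] hd -72.8 q6 1.57 t 0.8 w 0.997
```

jog_arm --pt "1 40 -10 -25 -6" --pt "1 80 -20 -39 -12" --pt "1 120 -31 -39 -18" --pt "1 160 -42 -39 -24" --pt "1 200 -53 -39 -30" --pt "1 240 -63 -39 -36" --pt "1 280 -74 -39 -42" --pt "1 320 -84 -39 -48" --pt "1 360 -95 -39 -54" --pt "1 400 -105 -39 -60" --pt "1 440 -116 -39 -66" --pt "1 480 -126 -39 -66"

```text
t: 1.95
tcp_pos: [0.5778, -0.2382, 0.2704]
tcp_rot: [[0.116, 0.993, 0.0], [0.993, -0.116, -0.0], [-0.0, 0.0, -1.0]]
contact_force: [0.8, -0.6, -0.0]
gripper_width: 0.999
grip_force: 0.0
```

```bash
python3 - <<'E'
from h import *
plan([.5763,-.2393,.27],-7)
save('wrist','w1.png')
print(px('wrist',[.5763,-.2393,.2]),px('wrist',drawer_pt(.025,0,.055,.2)),px('wrist',drawer_pt(.025,0,-.055,.2)))
E
```

```text
shift [-1.2 -1.3  0.4] turn 0.3 | tcp [ 0.5778 -0.2382  0.2704] hd -6.7 q6 1.3 t 1.9 w 0.999
[307. 218.] [308. 137.] [307. 292.]
```

View pics/w1.png

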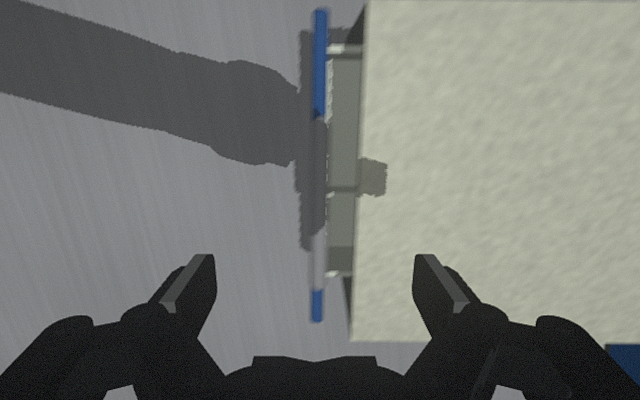

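The wrist view shows the bar at column ~319, rows 116–290, slightly further into the cabinet than I predicted. I'll refine from this picture.

```bash
python3 - <<'E'
from h import *
for u,v,z in [(319.5,117,.206),(317.5,290,.206),(366,2,.165),(351,340,.165)]: print(ray('wrist',u,v,z).round(4))
E
```

```text
[ 0.5916 -0.1743  0.206 ]
[ 0.5773 -0.291   0.206 ]
[ 0.6304 -0.1072  0.165 ]
[ 0.5986 -0.3698  0.165 ]
```

```bash
python3 -c "
from h import *
plan([.583,-.2355,.181],-7)"
```

```text
shift [-0.6  0.8 87.8] turn 0.4 | tcp [ 0.5821 -0.235   0.2688] hd -6.6 q6 1.3 t 2.0 w 0.995
```

jog_arm --pt "1 0 0 30 0" --pt "1 0 0 60 0" --pt "1 0 0 60 0" --pt "1 0 0 60 0"

```text
t: 2.4
tcp_pos: [0.5759, -0.2394, 0.2105]
tcp_rot: [[0.119, 0.993, -0.001], [0.993, -0.119, 0.0], [0.0, -0.001, -1.0]]
contact_force: [0.3, -0.2, 1.0]
gripper_width: 0.998
grip_force: 0.0
```

```bash
python3 - <<'E'
from h import *
plan([.583,-.2355,.181],-7)
for i in range(3): print(r.sense()['tcp_pos'])
im=r.read_camera('wrist'); print(r.sense()['tcp_pos'])
print([ (round(d['conf'],2),np.round(d['at'],3)) for d in r.recognise('wrist','handle')])
cv2.imwrite('pics/w2.png',im[:,:,::-1])
E
```

```text
shift [ 4.7  6.6 29.5] turn 0.2 | tcp [ 0.5759 -0.2394  0.2105] hd -6.8 q6 1.3 t 2.4 w 0.998
[ 0.57594666 -0.23941228  0.21049857]
[ 0.57594666 -0.23941228  0.21049857]
[ 0.57594666 -0.23941228  0.21049857]
[ 0.57651264 -0.23974518  0.21175186]
[(0.56, array([ 0.594, -0.22 ,  0.07 ]))]
```

View pics/w2.png

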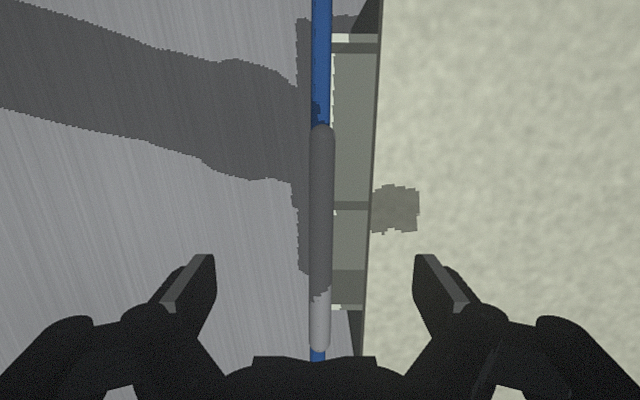

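The bar runs from (322,125) to (319,350), centred between the fingers. The arm has settled now, so I'll re-measure.

```bash
python3 - <<'E'
from h import *
for u,v,z in [(322,125,.203),(319.5,350,.203),(381,0,.165),(363,355,.165)]: print(ray('wrist',u,v,z).round(4))
plan([.576,-.2395,.181],-7)
E
```

```text
[ 0.5869 -0.1798  0.203 ]
[ 0.5719 -0.3     0.203 ]
[ 0.6239 -0.1253  0.165 ]
[ 0.598  -0.3412  0.165 ]
shift [ 0.3 -1.  31.3] turn 0.2 | tcp [ 0.5769 -0.2399  0.2123] hd -6.8 q6 1.3 t 2.5 w 0.996
```

jog_arm --pt "1 0 2 30 0" --pt "1 0 2 30 0" --pt "-1 0 2 30 0" --pt "-1 0 2 30 0" --pt "-1 0 2 30 0" --pt "-1 0 2 30 0" --pt "-1 0 2 30 0" --pt "-1 0 2 30 0" --pt "-1 0 2 30 0"

```text
t: 3.4
tcp_pos: [0.5787, -0.2398, 0.181]
tcp_rot: [[0.119, 0.993, 0.001], [0.993, -0.119, -0.0], [-0.0, 0.001, -1.0]]
contact_force: [0.8, 0.6, 3.7]
gripper_width: 0.114
grip_force: 58.5
```

jog_arm --pt "-1 0 -5 30 0" --pt "-1 0 -20 30 0" --pt "-1 0 -38 30 0" --pt "-1 0 -56 30 0" --pt "-1 0 -74 30 0" --pt "-1 0 -92 30 0" --pt "-1 0 -110 30 0" --pt "-1 0 -128 30 0" --pt "-1 0 -146 30 0" --pt "-1 0 -164 30 0" --pt "-1 0 -176 30 0" --pt "-1 0 -176 30 0"

```text
t: 4.6
tcp_pos: [0.4112, -0.2207, 0.1639]
tcp_rot: [[0.118, 0.993, 0.027], [0.993, -0.118, -0.008], [-0.005, 0.027, -1.0]]
contact_force: [0.9, 12.2, 69.2]
gripper_width: 0.122
grip_force: 79.2
```

I wrongly repeated the downward 30 mm in that call. I'll relieve it now.

jog_arm --pt "-1 0 0 -15 0" --pt "-1 0 0 -30 0" --pt "-1 0 0 -30 0" --pt "-1 0 0 -30 0" --pt "-1 0 0 -30 0"

```text
t: 5.1
tcp_pos: [0.3986, -0.2179, 0.1728]
tcp_rot: [[0.12, 0.993, -0.016], [0.993, -0.12, 0.004], [0.002, -0.016, -1.0]]
contact_force: [-2.3, -7.0, -36.9]
gripper_width: 0.115
grip_force: 67.1
```

jog_arm --pt "0.0 0 0 0 0" --pt "0.6 0 0 0 0" --pt "1 0 0 0 0" --pt "1 0 0 0 0" --pt "1 0 0 0 0" --pt "1 0 0 -40 0" --pt "1 0 0 -80 0" --pt "1 0 0 -120 0" --pt "1 0 0 -120 0" --pt "1 0 0 -120 0"

```text
t: 6.1
tcp_pos: [0.4043, -0.219, 0.3016]
tcp_rot: [[0.119, 0.993, 0.003], [0.993, -0.119, -0.001], [-0.001, 0.003, -1.0]]
contact_force: [-0.3, 0.5, 0.0]
gripper_width: 1.002
grip_force: 0.0
```

```bash
python3 - <<'E'
from h import *
s=r.sense(); print(s['tcp_pos'],s['contact_force'])
c=r.read_camera('top')[140:280,190:470,::-1]
cv2.imwrite('pics/t2.png',np.clip(cv2.resize(c,(800,400),interpolation=cv2.INTER_CUBIC)*1.8,0,255).astype('uint8'))
cv2.imwrite('pics/w3.png',r.read_camera('wrist')[:,:,::-1])
for cam in ['scene','top']:
  for l in ['cup0','pump0']:
    for d in r.recognise(cam,l) : print(cam,l,round(d['conf'],2),np.round(d['at'],3))
E
```

```text
[ 0.40428391 -0.21902287  0.30161029] [-0.25902744  0.49317572  0.00874191]
scene cup0 0.9 [0.598 0.097 0.022]
scene cup0 0.72 [0.433 0.386 0.028]
scene cup0 0.67 [0.58  0.351 0.028]
scene cup0 0.66 [0.74  0.324 0.149]
scene pump0 0.68 [0.48  0.194 0.058]
scene pump0 0.57 [0.458 0.107 0.058]
top cup0 0.69 [0.43  0.385 0.031]
top cup0 0.56 [0.575 0.354 0.024]
top cup0 0.55 [0.607 0.096 0.024]
top pump0 0.51 [0.456 0.101 0.057]
top pump0 0.45 [0.477 0.191 0.058]
```

View pics/t2.png

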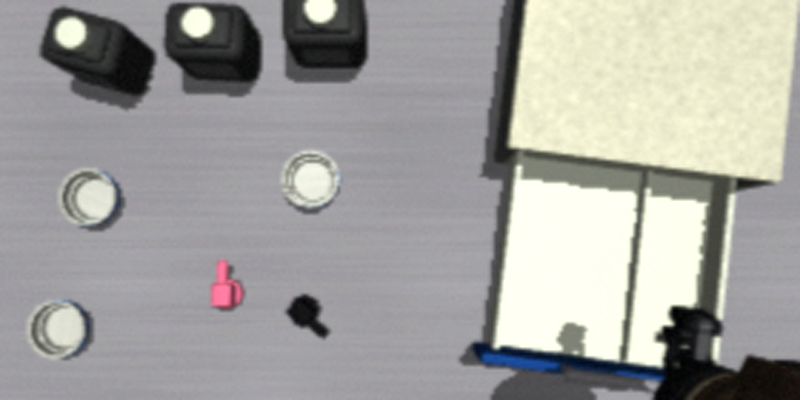

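View pics/w3.png

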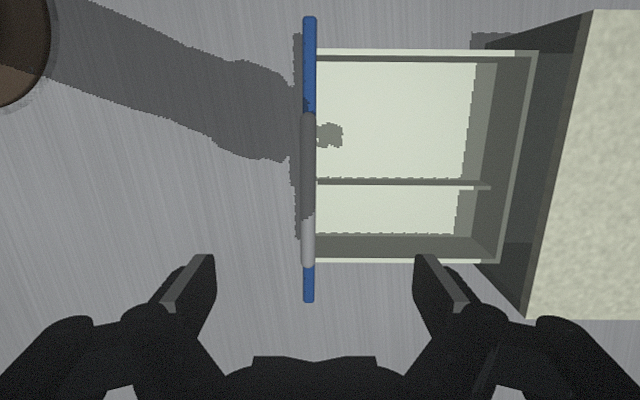

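The drawer is open and empty; its bar is at column 308, rows 113–266 in the wrist view. There are three cups and one black pump, with no second pump. Next I'll find the bay geometry in the world.

```bash
python3 - <<'E'
from h import *
s=r.sense(); print(s['tcp_pos'])
for n,u,v,z in [('bar+',308,113,.203),('bar-',307.5,266,.203),('Lwall out',330,49,.085),('Rwall out',330,262,.085),('div',330,181,.05),('div',460,186,.05),('cab-',525,318,.165),('cab+',593,10,.165),('backwall out',537,52,.085),('backwallout-',498,262,.085)]:
    p=ray('wrist',u,v,z); d=p-H0; print(n,p.round(4),'hframe(shut)',(d@XH).round(4),(d@YH).round(4))
for cam in ['top']:
  p=ray(cam,190+625/2.857,140+358/2.857,.05);d=p-H0; print('div top',p.round(4),(d@XH).round(4),(d@YH).round(4))
  for u,v in [(497,345),(718,360),(735,180)]:
    p=ray(cam,190+u/2.857,140+v/2.857,.085);d=p-H0; print('wall',p.round(4),(d@XH).round(4),(d@YH).round(4))
E
```

```text
[ 0.40327694 -0.21856455  0.29932686]
bar+ [ 0.4055 -0.1563  0.203 ] hframe(shut) -0.2047 0.0628
bar- [ 0.3905 -0.2733  0.203 ] hframe(shut) -0.2053 -0.0552
Lwall out [ 0.4317 -0.1035  0.085 ] hframe(shut) -0.1851 0.1184
Rwall out [ 0.4072 -0.3343  0.085 ] hframe(shut) -0.1813 -0.1136
div [ 0.4182 -0.2451  0.05  ] hframe(shut) -0.1812 -0.0238
div [ 0.5737 -0.27    0.05  ] hframe(shut) -0.0239 -0.0295
cab- [ 0.5891 -0.3741  0.165 ] hframe(shut) 0.0041 -0.131
cab+ [ 0.6227 -0.1097  0.165 ] hframe(shut) 0.0053 0.1355
backwall out [ 0.6336 -0.1305  0.085 ] hframe(shut) 0.0186 0.1163
backwallout- [ 0.6042 -0.3577  0.085 ] hframe(shut) 0.0171 -0.1129
div top [ 0.4059 -0.2479  0.05  ] -0.1931 -0.028
wall [ 0.4213 -0.1059  0.085 ] -0.1951 0.1148
wall [ 0.4081 -0.3373  0.085 ] -0.18 -0.1165
wall [ 0.5978 -0.3594  0.085 ] 0.011 -0.1154
```

```bash
cat >> h.py <<'E'
def cups(guess,z=.048,cam='wrist',rad=.032):
    """rim centre near guess by Hough circle"""
    im=r.read_camera(cam); g=cv2.medianBlur(cv2.cvtColor(im,cv2.COLOR_RGB2GRAY),5)
    X=np.array([*guess,z]); c=px(cam,X); R=np.linalg.norm(px(cam,X+[rad,0,0])-px(cam,X-[rad,0,0]))/2
    ci=cv2.HoughCircles(g,cv2.HOUGH_GRADIENT_ALT,1.5,20,param1=200,param2=.7,minRadius=int(R*.85),maxRadius=int(R*1.15)+1)
    print('expect',c,round(R,1))
    if ci is not None:
        for u,v,q in ci.reshape(-1,3): print('circle',u,v,q,ray(cam,u,v,z).round(4))
    for d in r.recognise(cam,'cup0'): print('net',round(d['conf'],2),np.round(d['at'],3),px(cam,d['at']))
    return im
E
python3 -c "
from h import *
plan([.59,.03,.30],-7);print(drawer_pt(.205,.106,.040,.02), px('wrist',[.403,-.2186,0]))"
```

```text
shift [269.  155.9  -0.8] turn 0.2 | tcp [ 0.4033 -0.2186  0.2993] hd -6.8 q6 1.19 t 6.4 w 1.001
[ 0.5076127  -0.19183309  0.02      ] [315. 154.]
```

jog_arm --pt "1 40 19 0 0" --pt "1 80 38 0 0" --pt "1 120 57 0 0" --pt "1 160 76 0 0" --pt "1 200 95 0 0" --pt "1 240 114 0 0" --pt "1 280 133 0 0" --pt "1 320 152 40 0" --pt "1 338 158 80 0" --pt "1 338 158 80 0" --pt "1 338 158 80 0" --pt "1 338 158 80 0"

```text
t: 7.6
tcp_pos: [0.6008, 0.0975, 0.2218]
tcp_rot: [[0.119, 0.993, 0.001], [0.993, -0.119, -0.0], [0.0, 0.001, -1.0]]
contact_force: [0.2, -0.4, 0.0]
gripper_width: 0.999
grip_force: 0.0
```

```bash
python3 - <<'E'
from h import *
r.read_camera('wrist')
plan([.6,.098,.012],-7)
im=cups([.6,.098]); cv2.imwrite('pics/w4.png',im[:,:,::-1])
E
```

```text
shift [  0.4  -1.8 210.4] turn 0.1 | tcp [0.6011 0.0973 0.2224] hd -6.9 q6 1.85 t 7.7 w 1.0
expect [313. 174.] 33.2
circle 315.0 172.5 31.52714 [0.6022 0.0996 0.048 ]
circle 571.5 217.5 32.712234 [0.854  0.0221 0.048 ]
net 0.59 [0.605 0.099 0.028] [317. 168.]
```

View pics/w4.png

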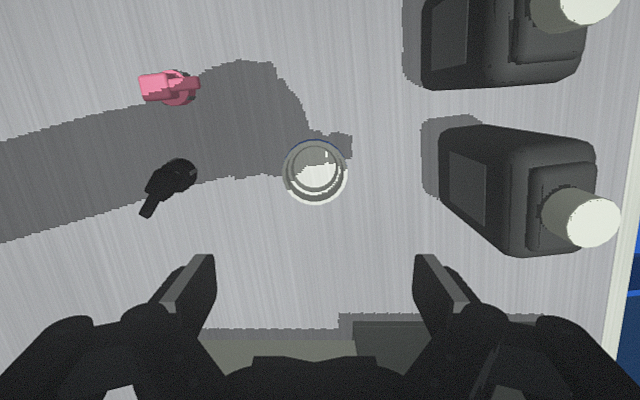

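The wrist picture shows cup A's rim at (315,172), clear of the fingers' path. The pump is at (170,185) and the pink look-alike at (168,87). Now grasping cup A.

jog_arm --pt "1 2 1 45 0" --pt "1 2 1 90 0" --pt "1 2 1 135 0" --pt "1 2 1 170 0" --pt "1 2 1 195 0" --pt "1 2 1 207 0" --pt "1 2 1 207 0" --pt "-1 2 1 207 0" --pt "-1 2 1 207 0" --pt "-1 2 1 207 0" --pt "-1 2 1 207 0" --pt "-1 2 1 207 0"

```text
t: 8.95
tcp_pos: [0.6038, 0.1001, 0.0162]
tcp_rot: [[0.119, 0.993, 0.005], [0.993, -0.119, 0.001], [0.001, 0.005, -1.0]]
contact_force: [-0.1, -0.0, 6.2]
gripper_width: 0.745
grip_force: 66.2
```

jog_arm --pt "-1 0 0 -10 0" --pt "-1 0 0 -45 0" --pt "-1 0 0 -85 0" --pt "-1 0 0 -115 0" --pt "-1 -25 -20 -115 0" --pt "-1 -60 -40 -115 0" --pt "-1 -100 -60 -115 0" --pt "-1 -145 -60 -115 0" --pt "-1 -190 -60 -115 0" --pt "-1 -235 -60 -115 0" --pt "-1 -275 -60 -115 0" --pt "-1 -301 -60 -115 0"

```text
t: 10.15
tcp_pos: [0.5063, -0.1944, 0.1298]
tcp_rot: [[0.121, 0.993, 0.002], [0.993, -0.121, -0.001], [-0.001, 0.002, -1.0]]
contact_force: [0.0, 0.3, -0.8]
gripper_width: 0.746
grip_force: 66.1
```

jog_arm --pt "-1 0 0 0 0" --pt "-1 0 0 0 0" --pt "-1 0 0 0 0"

```text
t: 10.45
tcp_pos: [0.5068, -0.1911, 0.1289]
tcp_rot: [[0.118, 0.993, 0.001], [0.993, -0.118, 0.0], [0.0, 0.001, -1.0]]
contact_force: [-0.4, 0.7, -0.4]
gripper_width: 0.747
grip_force: 50.3
```

```bash
python3 -c "
from h import *
plan([.5076,-.1918,.037],-7)"
```

```text
shift [-0.6  0.8 91.9] turn 0.2 | tcp [ 0.5068 -0.1911  0.1289] hd -6.8 q6 1.33 t 10.4 w 0.747
```

jog_arm --pt "-1 0 0 30 0" --pt "-1 0 0 60 0" --pt "-1 0 0 78 0" --pt "-1 0 0 87 0" --pt "-1 0 0 91 0" --pt "-1 0 0 93 0" --pt "-1 0 0 93 0" --pt "-1 0 0 93 0"

```text
t: 11.25
tcp_pos: [0.5073, -0.192, 0.0363]
tcp_rot: [[0.119, 0.993, 0.002], [0.993, -0.119, -0.001], [-0.001, 0.002, -1.0]]
contact_force: [0.3, 0.2, -1.1]
gripper_width: 0.746
grip_force: 65.9
```

jog_arm --pt "0.7 0 0 0 0" --pt "0.9 0 0 0 0" --pt "1 0 0 0 0" --pt "1 0 0 0 0" --pt "1 0 0 -25 0" --pt "1 0 0 -65 0" --pt "1 0 0 -110 0" --pt "1 0 0 -150 0" --pt "1 0 0 -190 0" --pt "1 0 0 -190 0" --pt "1 0 0 -190 0"

```text
t: 12.35
tcp_pos: [0.5071, -0.1921, 0.2262]
tcp_rot: [[0.119, 0.993, 0.002], [0.993, -0.119, -0.001], [-0.001, 0.002, -1.0]]
contact_force: [0.9, 0.2, -0.8]
gripper_width: 1.001
grip_force: 0.0
```

```bash
python3 - <<'E'
from h import *
cups([.5073,-.192],z=.068)
plan([.5765,.348,.225],-7)
E
```

```text
expect [316. 179.] 35.2
circle 313.5 178.5 32.890717 [ 0.5052 -0.1909  0.068 ]
net 0.7 [ 0.508 -0.191  0.05 ] [317. 174.]
shift [544.2   5.8  -0.7] turn 0.2 | tcp [ 0.5061 -0.1916  0.224 ] hd -6.8 q6 1.33 t 12.4 w 1.002
```

jog_arm --pt "1 50 1 0 0" --pt "1 100 1 0 0" --pt "1 150 2 0 0" --pt "1 200 2 0 0" --pt "1 250 3 0 0" --pt "1 300 3 0 0" --pt "1 350 4 0 0" --pt "1 400 4 0 0" --pt "1 450 5 0 0" --pt "1 500 5 0 0" --pt "1 540 6 0 0" --pt "1 544 6 0 0"

```text
t: 13.65
tcp_pos: [0.5762, 0.3518, 0.2215]
tcp_rot: [[0.114, 0.993, -0.004], [0.993, -0.114, -0.001], [-0.002, -0.004, -1.0]]
contact_force: [1.0, 0.7, 0.2]
gripper_width: 1.0
grip_force: 0.0
```

jog_arm --pt "1 0 0 0 0" --pt "1 0 0 0 0" --pt "1 0 0 0 0"

```text
t: 13.95
tcp_pos: [0.5772, 0.346, 0.2253]
tcp_rot: [[0.12, 0.993, -0.0], [0.993, -0.12, -0.0], [-0.0, -0.0, -1.0]]
contact_force: [-0.0, -0.4, -0.8]
gripper_width: 1.001
grip_force: 0.0
```

```bash
python3 - <<'E'
from h import *
cups([.5765,.348])
plan([.5765,.348,.016],-7)
E
```

```text
expect [314. 172.] 32.7
circle 163.5 157.5 32.755737 [0.4344 0.38   0.048 ]
circle 318.0 169.5 31.186428 [0.5809 0.3503 0.048 ]
net 0.97 [0.582 0.346 0.026] [319. 169.]
net 0.71 [0.423 0.377 0.028] [162. 158.]
shift [  1.7  -1.1 209.8] turn 0.1 | tcp [0.5773 0.3462 0.2258] hd -6.9 q6 2.23 t 14.1 w 0.996
```

jog_arm --pt "1 3 3 45 0" --pt "1 3 3 90 0" --pt "1 3 3 135 0" --pt "1 3 3 170 0" --pt "1 3 3 195 0" --pt "1 3 3 209 0" --pt "1 3 3 209 0" --pt "-1 3 3 209 0" --pt "-1 3 3 209 0" --pt "-1 3 3 209 0" --pt "-1 3 3 209 0" --pt "-1 3 3 209 0"

```text
t: 15.25
tcp_pos: [0.582, 0.3511, 0.0191]
tcp_rot: [[0.119, 0.993, 0.004], [0.993, -0.119, 0.002], [0.003, 0.004, -1.0]]
contact_force: [-0.7, -0.2, 7.1]
gripper_width: 0.75
grip_force: 66.5
```

```bash
python3 - <<'E'
from h import *
plan([.507,-.192,.16],-7)
E
```

```text
shift [-547.8   -9.4 -142.4] turn 0.2 | tcp [0.582  0.3511 0.0191] hd -6.8 q6 2.23 t 15.2 w 0.75
```

jog_arm --pt "-1 0 0 -10 0" --pt "-1 0 0 -45 0" --pt "-1 0 0 -85 0" --pt "-1 0 0 -120 0" --pt "-1 -30 -9 -142 0" --pt "-1 -70 -20 -142 0" --pt "-1 -115 -20 -142 0" --pt "-1 -160 -20 -142 0" --pt "-1 -205 -20 -142 0" --pt "-1 -250 -20 -142 0" --pt "-1 -295 -20 -142 0" --pt "-1 -340 -20 -142 0"

```text
t: 16.45
tcp_pos: [0.5198, 0.0134, 0.1595]
tcp_rot: [[0.118, 0.993, 0.001], [0.993, -0.118, 0.0], [0.0, 0.001, -1.0]]
contact_force: [0.7, 0.4, -1.0]
gripper_width: 0.753
grip_force: 66.3
```

jog_arm --pt "-1 -45 0 0 0" --pt "-1 -90 0 0 0" --pt "-1 -135 2 0 0" --pt "-1 -175 6 0 0" --pt "-1 -195 9 0 0" --pt "-1 -207 11 0 0" --pt "-1 -207 11 0 0" --pt "-1 -207 11 0 0" --pt "-1 -207 11 0 0"

```text
t: 17.35
tcp_pos: [0.5067, -0.1906, 0.1585]
tcp_rot: [[0.117, 0.993, -0.0], [0.993, -0.117, 0.0], [0.0, -0.0, -1.0]]
contact_force: [0.7, 0.6, -1.4]
gripper_width: 0.75
grip_force: 66.3
```

```bash
python3 - <<'E'
from h import *
im=r.read_camera('wrist')
cv2.imwrite('pics/w5.png',im[:,:,::-1])
plan([.507,-.192,.059],-7)
E
```

```text
shift [-1.4  0.5 99.4] turn 0.3 | tcp [ 0.5067 -0.1906  0.1584] hd -6.7 q6 1.33 t 17.4 w 0.745
```

View pics/w5.png

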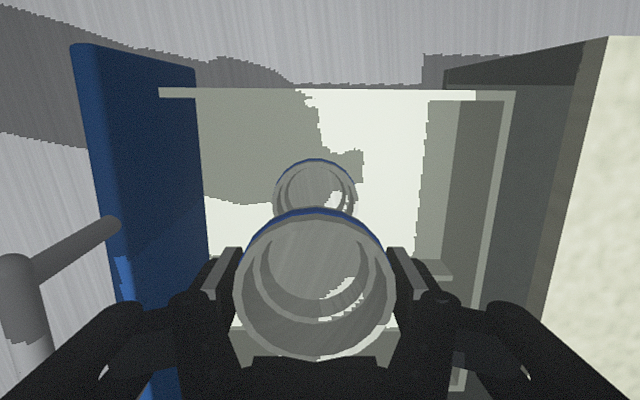

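The held cup, at (315,275), lines up in column with the cup below, at (315,190). Lowering it to nest.

jog_arm --pt "-1 -1 0 30 0" --pt "-1 -1 0 55 0" --pt "-1 -1 0 70 0" --pt "-1 -1 0 80 0" --pt "-1 -1 0 88 0" --pt "-1 -1 0 94 0" --pt "-1 -1 0 98 0" --pt "-1 -1 0 100 0" --pt "-1 -1 0 100 0" --pt "-1 -1 0 100 0"

```text
t: 18.4
tcp_pos: [0.5084, -0.1933, 0.0606]
tcp_rot: [[0.119, 0.993, 0.005], [0.993, -0.119, -0.001], [-0.001, 0.005, -1.0]]
contact_force: [0.3, 0.7, 7.9]
gripper_width: 0.746
grip_force: 69.5
```

jog_arm --pt "0.6 0 0 -1 0" --pt "0.75 0 0 -1 0" --pt "1 0 0 -1 0" --pt "1 0 0 -1 0" --pt "1 0 0 -10 0" --pt "1 0 0 -30 0" --pt "1 0 0 -70 0" --pt "1 0 0 -115 0" --pt "1 0 0 -165 0" --pt "1 0 0 -165 0" --pt "1 0 0 -165 0"

```text
t: 19.5
tcp_pos: [0.5073, -0.1931, 0.2253]
tcp_rot: [[0.119, 0.993, 0.003], [0.993, -0.119, -0.001], [-0.001, 0.003, -1.0]]
contact_force: [0.3, -0.0, -1.1]
gripper_width: 1.001
grip_force: 0.0
```

```bash
python3 - <<'E'
from h import *
im=cups([.507,-.192],z=.088)
cv2.imwrite('pics/w6.png',im[:,:,::-1])
plan([.4335,.379,.225],-7)
E
```

```text
expect [315. 184.] 37.7
circle 313.5 181.5 36.039875 [ 0.5057 -0.1895  0.088 ]
net 0.9 [ 0.508 -0.201  0.067] [319. 188.]
net 0.58 [ 0.513 -0.16   0.068] [318. 143.]
shift [ 559.  -139.9   -2.1] turn 0.2 | tcp [ 0.506  -0.1926  0.2225] hd -6.8 q6 1.33 t 19.6 w 1.001
```

View pics/w6.png

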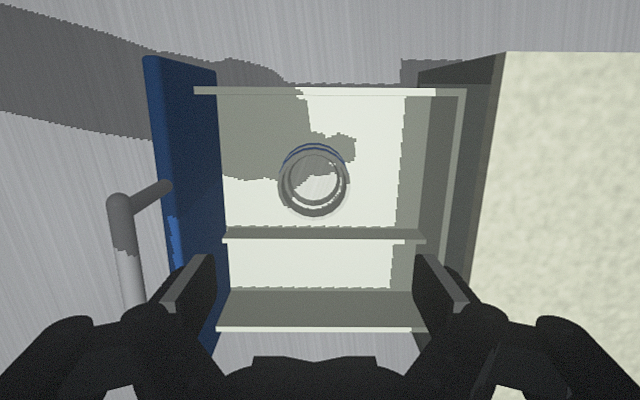

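The stack of two stands nested at (313,182). Going for the third cup.

jog_arm --pt "1 48 -12 0 0" --pt "1 96 -24 0 0" --pt "1 144 -36 0 0" --pt "1 192 -48 0 0" --pt "1 240 -60 0 0" --pt "1 288 -72 0 0" --pt "1 336 -84 0 0" --pt "1 384 -96 0 0" --pt "1 432 -108 0 0" --pt "1 480 -120 0 0" --pt "1 528 -132 0 0" --pt "1 559 -140 0 0"

```text
t: 20.8
tcp_pos: [0.4323, 0.3814, 0.221]
tcp_rot: [[0.117, 0.993, -0.003], [0.993, -0.117, -0.002], [-0.002, -0.003, -1.0]]
contact_force: [0.7, -0.7, -0.2]
gripper_width: 0.998
grip_force: 0.0
```

jog_arm --pt "1 0 0 0 0" --pt "1 0 0 0 0" --pt "1 0 0 0 0" --pt "1 0 0 0 0"

```text
t: 21.2
tcp_pos: [0.4341, 0.3775, 0.2232]
tcp_rot: [[0.12, 0.993, -0.0], [0.993, -0.12, -0.0], [-0.001, -0.0, -1.0]]
contact_force: [0.5, -0.3, 0.4]
gripper_width: 0.999
grip_force: 0.0
```

```bash
python3 - <<'E'
from h import *
cups([.434,.379])
plan([.434,.379,.016],-7)
E
```

```text
expect [315. 173.] 32.7
circle 313.5 171.0 31.345022 [0.4333 0.3814 0.048 ]
net 0.57 [0.432 0.375 0.024] [313. 172.]
shift [  1.2  -0.4 207.5] turn 0.1 | tcp [0.4342 0.3777 0.2235] hd -6.9 q6 2.41 t 21.3 w 0.996
```

jog_arm --pt "1 2 0 45 0" --pt "1 2 0 90 0" --pt "1 2 0 135 0" --pt "1 2 0 170 0" --pt "1 2 0 195 0" --pt "1 2 0 207 0" --pt "1 2 0 207 0" --pt "-1 2 0 207 0" --pt "-1 2 0 207 0" --pt "-1 2 0 207 0" --pt "-1 2 0 207 0" --pt "-1 2 0 207 0"

```text
t: 22.5
tcp_pos: [0.4355, 0.382, 0.0189]
tcp_rot: [[0.119, 0.993, 0.003], [0.993, -0.119, 0.003], [0.003, 0.003, -1.0]]
contact_force: [-0.7, -0.9, 5.8]
gripper_width: 0.747
grip_force: 66.3
```

```bash
python3 - <<'E'
from h import *
plan([.508,-.192,.18],-7)
E
```

```text
shift [-560.8  140.7 -162.5] turn 0.2 | tcp [0.4355 0.382  0.0189] hd -6.8 q6 2.41 t 22.5 w 0.747
```

jog_arm --pt "-1 0 0 -10 0" --pt "-1 0 0 -45 0" --pt "-1 0 0 -85 0" --pt "-1 0 0 -125 0" --pt "-1 -20 10 -162 0" --pt "-1 -60 20 -162 0" --pt "-1 -105 32 -162 0" --pt "-1 -150 44 -162 0" --pt "-1 -195 56 -162 0" --pt "-1 -240 68 -162 0" --pt "-1 -285 80 -162 0" --pt "-1 -330 92 -162 0"

```text
t: 23.7
tcp_pos: [0.4863, 0.0405, 0.1797]
tcp_rot: [[0.119, 0.993, 0.002], [0.993, -0.119, 0.0], [0.0, 0.002, -1.0]]
contact_force: [1.1, -0.3, -1.7]
gripper_width: 0.748
grip_force: 66.1
```

jog_arm --pt "-1 -45 11 0 0" --pt "-1 -90 22 0 0" --pt "-1 -135 32 0 0" --pt "-1 -180 42 0 0" --pt "-1 -210 47 0 0" --pt "-1 -231 49 0 0" --pt "-1 -231 49 0 0" --pt "-1 -231 49 0 0" --pt "-1 -231 49 0 0"

```text
t: 24.6
tcp_pos: [0.5075, -0.1921, 0.1788]
tcp_rot: [[0.118, 0.993, 0.0], [0.993, -0.118, 0.0], [0.0, 0.0, -1.0]]
contact_force: [-0.1, -0.2, -0.4]
gripper_width: 0.747
grip_force: 66.1
```

```bash
python3 - <<'E'
from h import *
plan([.508,-.1925,.0785],-7)
E
```

```text
shift [ -0.4   0.5 100.3] turn 0.2 | tcp [ 0.5075 -0.1921  0.1788] hd -6.8 q6 1.33 t 24.6 w 0.747
```

jog_arm --pt "-1 0 0 30 0" --pt "-1 0 0 55 0" --pt "-1 0 0 70 0" --pt "-1 0 0 80 0" --pt "-1 0 0 88 0" --pt "-1 0 0 94 0" --pt "-1 0 0 98 0" --pt "-1 0 0 100 0" --pt "-1 0 0 100 0" --pt "-1 0 0 100 0"

```text
t: 25.6
tcp_pos: [0.5088, -0.1934, 0.0807]
tcp_rot: [[0.119, 0.993, 0.004], [0.993, -0.119, -0.001], [-0.001, 0.004, -1.0]]
contact_force: [-1.2, 0.6, 9.9]
gripper_width: 0.747
grip_force: 70.5
```

jog_arm --pt "0.6 0 0 -1 0" --pt "0.75 0 0 -1 0" --pt "1 0 0 -1 0" --pt "1 0 0 -1 0" --pt "1 0 0 -10 0" --pt "1 0 0 -30 0" --pt "1 0 0 -70 0" --pt "1 0 0 -115 0" --pt "1 0 0 -160 0" --pt "1 0 0 -160 0" --pt "1 0 0 -160 0"

```text
t: 26.7
tcp_pos: [0.5081, -0.1932, 0.24]
tcp_rot: [[0.119, 0.993, 0.003], [0.993, -0.119, -0.001], [-0.001, 0.003, -1.0]]
contact_force: [-0.6, 0.1, -1.7]
gripper_width: 0.998
grip_force: 0.0
```

```bash
python3 - <<'E'
from h import *
cups([.508,-.1925],z=.108)
for cam in ['scene','top']:
    r.read_camera(cam)
    for d in r.recognise(cam,'pump0') : print(cam,round(d['conf'],2),np.round(d['at'],3))
plan([.456,.103,.225],-7)
E
```

```text
expect [316. 186.] 37.8
circle 315.0 184.5 37.068615 [ 0.5077 -0.191   0.108 ]
net 0.86 [ 0.509 -0.199  0.084] [318. 187.]
net 0.55 [ 0.513 -0.163  0.068] [318. 144.]
scene 0.51 [0.459 0.106 0.059]
top 0.55 [0.456 0.102 0.054]
top 0.17 [0.727 0.316 0.147]
shift [287.5 -85.6  12.3] turn 0.2 | tcp [ 0.5069 -0.1927  0.237 ] hd -6.8 q6 1.33 t 27.0 w 1.001
```

jog_arm --pt "1 30 -9 0 5" --pt "1 60 -18 0 10" --pt "1 90 -27 0 15" --pt "1 120 -36 0 20" --pt "1 150 -45 0 25" --pt "1 180 -54 0 30" --pt "1 210 -63 0 35" --pt "1 240 -72 0 40" --pt "1 270 -81 0 43" --pt "1 288 -86 0 43" --pt "1 288 -86 12 43" --pt "1 288 -86 12 43"

```text
t: 28.2
tcp_pos: [0.4554, 0.1031, 0.2241]
tcp_rot: [[0.763, 0.646, -0.003], [0.646, -0.763, -0.001], [-0.003, -0.001, -1.0]]
contact_force: [-0.3, 0.7, -1.5]
gripper_width: 0.998
grip_force: 0.0
```

jog_arm --pt "1 0 0 0 0" --pt "1 0 0 0 0" --pt "1 0 0 0 0"

```text
t: 28.5
tcp_pos: [0.4565, 0.1025, 0.2264]
tcp_rot: [[0.765, 0.644, 0.0], [0.644, -0.765, -0.0], [0.0, 0.0, -1.0]]
contact_force: [1.0, -0.5, 0.4]
gripper_width: 0.999
grip_force: 0.0
```

```bash
python3 - <<'E'
from h import *
im=r.read_camera('wrist')
print(px('wrist',[.456,.103,.06]),px('wrist',[.456,.103,0]))
for d in r.recognise('wrist','pump0') : print(round(d['conf'],2),np.round(d['at'],3),px('wrist',d['at']))
m=(im.max(2)<60).astype('uint8'); m[240:]=0
n,l,st,ce=cv2.connectedComponentsWithStats(m)
print([ (s[:5].tolist(),c.round(1).tolist()) for s,c in zip(st[1:],ce[1:]) if s[4]>200])
c=im[60:290,200:430,::-1]; cv2.imwrite('pics/w7.png',cv2.resize(c,(575,575),interpolation=cv2.INTER_CUBIC))
plan([.456,.103,.031],-50)
E
```

```text
[314. 177.] [314. 164.]
0.87 [0.455 0.106 0.06 ] [311. 175.]
0.75 [0.482 0.193 0.057] [255.  91.]
[([557, 108, 83, 96, 3665], [611.8, 162.5]), ([295, 150, 31, 62, 1185], [310.5, 174.9])]
shift [ -0.3  -0.5 195.5] turn 0.1 | tcp [0.4565 0.1028 0.2265] hd -49.9 q6 2.66 t 28.6 w 0.998
```

View pics/w7.png

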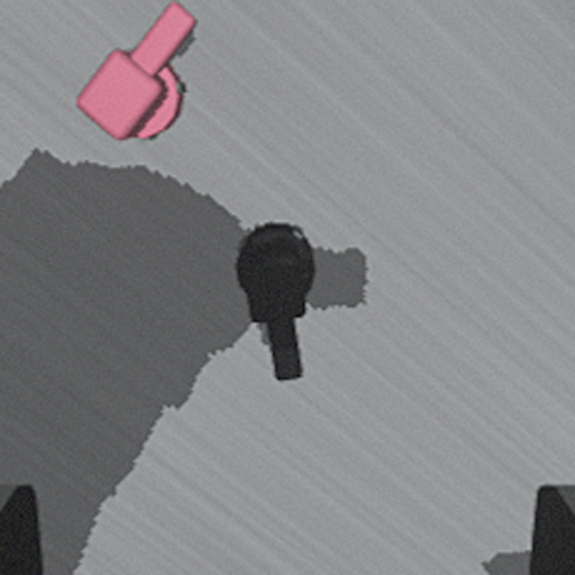

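The crop shows the collar centre at (276,262), the actuator at (277,291) and the nozzle tip at (288,378). The jaws are ~7° off the nozzle's perpendicular.

```bash
python3 - <<'E'
from h import *
f=lambda u,v,z: ray('wrist',200+u/2.5,60+v/2.5,z)
c=f(276,263,.012); a=f(277.5,291,.06); t=f(288.5,377,.053); n0=f(282,325,.055)
for p in (c,a,t): print(p.round(4))
for p in (c,a,n0): print(np.degrees(np.arctan2(*(t-p)[1::-1])))
C=(c+a)/2
plan([C[0],C[1],.031],-57)
E
```

```text
[0.4546 0.1068 0.012 ]
[0.4544 0.1053 0.06  ]
[0.4289 0.0783 0.053 ]
-132.00367211418092
-133.3296721136355
-133.27086809780548
shift [  0.5  -3.8 195.5] turn 7.1 | tcp [0.4565 0.1028 0.2265] hd -49.9 q6 2.66 t 28.6 w 0.998
```

jog_arm --pt "1 1 -4 45 -7" --pt "1 1 -4 90 -7" --pt "1 1 -4 135 -7" --pt "1 1 -4 165 -7" --pt "1 1 -4 185 -7" --pt "1 1 -4 195 -7" --pt "1 1 -4 195 -7" --pt "-1 1 -4 195 -7" --pt "-1 1 -4 195 -7" --pt "-1 1 -4 195 -7" --pt "-1 1 -4 195 -7" --pt "-1 1 -4 195 -7"

```text
t: 29.8
tcp_pos: [0.4551, 0.1072, 0.0322]
tcp_rot: [[0.68, 0.734, 0.002], [0.734, -0.68, 0.0], [0.001, 0.001, -1.0]]
contact_force: [0.1, 0.1, 6.7]
gripper_width: 0.249
grip_force: 59.0
```

```bash
python3 - <<'E'
from h import *
print(r.sense()['grip_force'])
plan(drawer_pt(.205,.106,-.0665,.18),-7)
E
```

```text
59.04411256313324
shift [-269.8  304.2 -148. ] turn -35.8 | tcp [0.4551 0.1072 0.0322] hd -42.8 q6 2.55 t 29.8 w 0.249
```

jog_arm --pt "-1 0 0 -10 0" --pt "-1 0 0 -50 0" --pt "-1 0 0 -90 0" --pt "-1 0 0 -130 0" --pt "-1 -22 25 -148 -4" --pt "-1 -52 58 -148 -8" --pt "-1 -82 92 -148 -12" --pt "-1 -112 126 -148 -16" --pt "-1 -142 160 -148 -20" --pt "-1 -172 194 -148 -24" --pt "-1 -202 228 -148 -28" --pt "-1 -232 262 -148 -32"

```text
t: 31.0
tcp_pos: [0.4886, -0.2432, 0.18]
tcp_rot: [[0.185, 0.983, 0.0], [0.983, -0.185, -0.0], [0.0, 0.0, -1.0]]
contact_force: [0.1, -0.4, -0.5]
gripper_width: 0.249
grip_force: 58.3
```

```bash
python3 - <<'E'
from h import *
print(r.sense()['grip_force'])
plan(drawer_pt(.205,.106,-.0665,.18),-7)
E
```

```text
58.25401425361633
shift [-52.3  16.   -0. ] turn -3.7 | tcp [ 0.4886 -0.2432  0.18  ] hd -10.7 q6 1.3 t 31.0 w 0.249
```

jog_arm --pt "-1 -27 8 0 -2" --pt "-1 -48 14 0 -4" --pt "-1 -53 16 0 -4" --pt "-1 -53 16 0 -4" --pt "-1 -53 16 0 -4" --pt "-1 -53 16 0 -4"

```text
t: 31.6
tcp_pos: [0.4947, -0.2952, 0.1796]
tcp_rot: [[0.118, 0.993, 0.0], [0.993, -0.118, 0.0], [0.0, 0.0, -1.0]]
contact_force: [0.6, 0.5, -0.7]
gripper_width: 0.247
grip_force: 58.3
```

```bash
python3 - <<'E'
from h import *
save('wrist','w8.png')
plan(drawer_pt(.205,.106,-.0665,.053),-7)
E
```

```text
shift [-2.300e+00  1.000e-01  1.266e+02] turn 0.2 | tcp [ 0.4947 -0.2953  0.1796] hd -6.8 q6 1.15 t 31.6 w 0.248
```

View pics/w8.png

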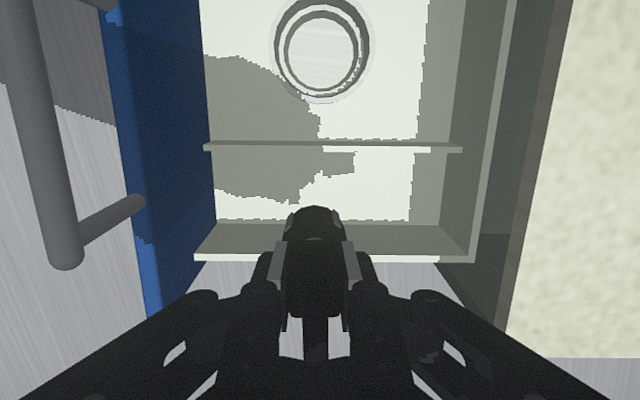

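The pump is held upright above the narrow bay, with the stack intact at (322,50). Lowering it.

jog_arm --pt "-1 -1 0 25 0" --pt "-1 -1 0 50 0" --pt "-1 -1 0 70 0" --pt "-1 -1 0 88 0" --pt "-1 -1 0 102 0" --pt "-1 -1 0 114 0" --pt "-1 -1 0 121 0" --pt "-1 -1 0 126 0" --pt "-1 -1 0 126 0" --pt "-1 -1 0 126 0"

```text
t: 32.65
tcp_pos: [0.4949, -0.2976, 0.0538]
tcp_rot: [[0.119, 0.993, 0.001], [0.993, -0.119, -0.0], [-0.0, 0.001, -1.0]]
contact_force: [0.5, -0.7, 0.3]
gripper_width: 0.249
grip_force: 58.3
```

jog_arm --pt "-1 0 0 1 0" --pt "-1 0 0 2 0" --pt "-0.3 0 0 2 0" --pt "0 0 0 2 0" --pt "0.2 0 0 2 0" --pt "0.2 0 0 2 0" --pt "0.2 0 0 -25 0" --pt "0.2 0 0 -70 0" --pt "0.2 0 0 -115 0" --pt "0.2 0 0 -160 0" --pt "0.2 0 0 -190 0" --pt "0.2 0 0 -190 0"

```text
t: 33.85
tcp_pos: [0.4962, -0.2983, 0.2486]
tcp_rot: [[0.119, 0.993, 0.007], [0.993, -0.119, -0.004], [-0.003, 0.008, -1.0]]
contact_force: [0.9, 0.6, 0.2]
gripper_width: 0.599
grip_force: 0.0
```

```bash
python3 - <<'E'
from h import *
s=r.sense(); print(s['tcp_pos'],s['contact_force'],s['gripper_width'])
save('wrist','w9.png')
for cam in ['scene','top','wrist']:
    r.read_camera(cam)
    for d in r.recognise(cam,'pump0') : print(cam,round(d['conf'],2),np.round(d['at'],3))
plan(drawer_pt(.205,.0,.0,.28),-7)
E
```

```text
[ 0.49616838 -0.29827281  0.24857228] [0.8650689  0.58972267 0.19291119] 0.5987803114284762
scene 0.64 [ 0.498 -0.289  0.064]
scene 0.48 [0.48  0.195 0.06 ]
scene 0.41 [ 0.456 -0.229  0.036]
top 0.67 [0.474 0.191 0.057]
top 0.64 [ 0.495 -0.297  0.077]
wrist 0.91 [ 0.493 -0.299  0.078]
shift [  66.4 -105.2  -38. ] turn 0.2 | tcp [ 0.494  -0.297   0.2417] hd -6.8 q6 1.15 t 34.2 w 0.604
```

View pics/w9.png

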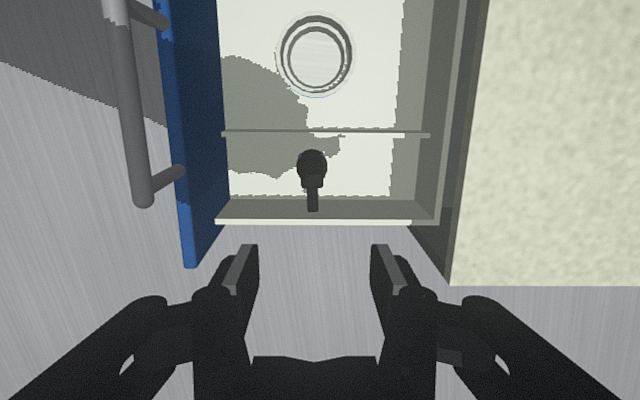

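The pump stands in the narrow bay at (312,175), its nozzle within the walls, and the stack is intact at (315,55). Back to the handle.

jog_arm --pt "1 0 0 -38 0" --pt "1 10 -30 -50 0" --pt "1 30 -65 -50 0" --pt "1 50 -95 -50 0" --pt "1 66 -105 -50 0" --pt "1 66 -105 -50 0" --pt "1 66 -105 -50 0" --pt "1 66 -105 -50 0"

```text
t: 35.0
tcp_pos: [0.399, -0.2198, 0.2927]
tcp_rot: [[0.119, 0.993, -0.001], [0.993, -0.119, 0.0], [0.0, -0.001, -1.0]]
contact_force: [-0.2, -0.2, 0.3]
gripper_width: 0.997
grip_force: 0.0
```

```bash
python3 - <<'E'
from h import *
im=r.read_camera('wrist')
plan(drawer_pt(.205,.0,.0,.181),-7)
g=cv2.cvtColor(im,cv2.COLOR_RGB2HSV)
m=((g[:,:,1]>150)&(g[:,:,0]>100)&(g[:,:,0]<130)); 
c=im[60:330,200:440,::-1]; cv2.imwrite('pics/w10.png',cv2.resize(c,None,fx=2,fy=2))
print(px('wrist',drawer_pt(.205,0,.055,.203)),px('wrist',drawer_pt(.205,0,-.055,.203)))
E
```

```text
shift [  1.1  -1.5 111.7] turn 0.2 | tcp [ 0.399  -0.2199  0.2927] hd -6.8 q6 1.19 t 35.0 w 1.001
[313. 122.] [313. 268.]
```

View pics/w10.png

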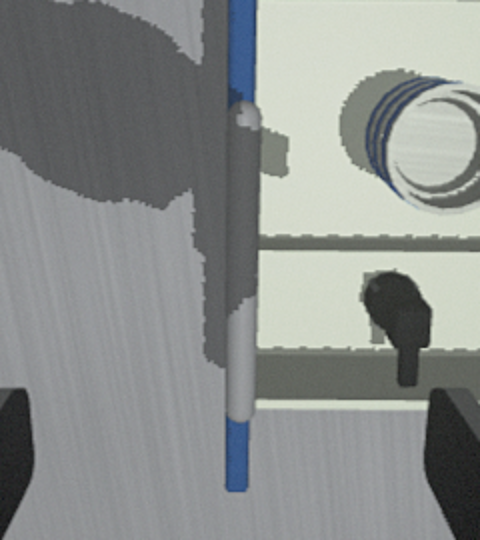

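The bar lies at column ~321, about 4–5 mm along +y of the tool. Three nested bands are visible, so the stack is standing.

jog_arm --pt "1 1 4 40 0" --pt "1 1 4 80 0" --pt "1 1 4 103 0" --pt "1 1 4 109 0" --pt "1 1 4 109 0" --pt "0.3 1 4 109 0" --pt "-0.2 1 4 109 0" --pt "-0.5 1 4 109 0" --pt "-1 1 4 109 0" --pt "-1 1 4 109 0" --pt "-1 1 4 109 0" --pt "-1 1 4 109 0"

```text
t: 36.25
tcp_pos: [0.4026, -0.219, 0.185]
tcp_rot: [[0.119, 0.993, 0.001], [0.993, -0.119, -0.001], [-0.0, 0.001, -1.0]]
contact_force: [0.2, 0.6, 5.0]
gripper_width: 0.112
grip_force: 58.6
```

```bash
python3 - <<'E'
from h import *
plan(drawer_pt(0,0,0,.183),-7)
E
```

```text
shift [ -0.9 199.9   2.2] turn 0.2 | tcp [ 0.4026 -0.219   0.185 ] hd -6.8 q6 1.19 t 36.2 w 0.112
```

jog_arm --pt "-1 0 1 0 0" --pt "-1 0 4 0 0" --pt "-1 0 9 0 0" --pt "-1 0 16 0 0" --pt "-1 0 24 0 0" --pt "-1 0 33 0 0" --pt "-1 0 42 0 0" --pt "-1 0 51 0 0" --pt "-1 0 60 0 0" --pt "-1 0 67 0 0" --pt "-1 0 72 0 0" --pt "-1 0 74 0 0"

```text
t: 37.45
tcp_pos: [0.4762, -0.2283, 0.185]
tcp_rot: [[0.119, 0.993, 0.001], [0.993, -0.119, -0.002], [-0.002, 0.001, -1.0]]
contact_force: [-2.7, -1.3, 6.2]
gripper_width: 0.118
grip_force: 58.9
```

jog_arm --pt "-1 0 3 0 0" --pt "-1 0 9 0 0" --pt "-1 0 17 0 0" --pt "-1 0 26 0 0" --pt "-1 0 36 0 0" --pt "-1 0 46 0 0" --pt "-1 0 56 0 0" --pt "-1 0 66 0 0" --pt "-1 0 75 0 0" --pt "-1 0 83 0 0" --pt "-1 0 88 0 0" --pt "-1 0 90 0 0"

```text
t: 38.65
tcp_pos: [0.5655, -0.2397, 0.185]
tcp_rot: [[0.12, 0.993, 0.0], [0.993, -0.12, -0.003], [-0.003, 0.001, -1.0]]
contact_force: [-3.0, -3.8, 5.6]
gripper_width: 0.118
grip_force: 59.0
```

jog_arm --pt "-1 0 2 0 0" --pt "-1 0 6 0 0" --pt "-1 0 11 0 0" --pt "-1 0 16 0 0" --pt "-1 0 20 0 0" --pt "-1 0 23 0 0" --pt "-1 0 25 0 0" --pt "-1 0 26 0 0" --pt "-1 0 26 0 0"

```text
t: 39.55
tcp_pos: [0.591, -0.2429, 0.185]
tcp_rot: [[0.12, 0.993, 0.0], [0.993, -0.12, -0.003], [-0.003, 0.001, -1.0]]
contact_force: [0.2, -3.9, 3.9]
gripper_width: 0.113
grip_force: 58.9
```

jog_arm --pt "-1 0 1 0 0" --pt "-1 0 3 0 0" --pt "-1 0 5 0 0" --pt "-1 0 7 0 0" --pt "-1 0 9 0 0" --pt "-1 0 10 0 0" --pt "-1 0 10 0 0" --pt "-1 0 10 0 0"

```text
t: 40.35
tcp_pos: [0.6008, -0.2442, 0.185]
tcp_rot: [[0.12, 0.993, 0.0], [0.993, -0.12, -0.003], [-0.003, 0.001, -1.0]]
contact_force: [-1.3, -4.7, 5.1]
gripper_width: 0.109
grip_force: 58.9
```

jog_arm --pt "-1 0 1 0 0" --pt "-1 0 2 0 0" --pt "-1 0 3 0 0" --pt "-1 0 4 0 0" --pt "-1 0 4 0 0" --pt "-1 0 4 0 0"

```text
t: 40.95
tcp_pos: [0.6031, -0.2444, 0.185]
tcp_rot: [[0.12, 0.993, -0.003], [0.993, -0.12, -0.003], [-0.003, -0.002, -1.0]]
contact_force: [-7.7, -4.7, 7.6]
gripper_width: 0.114
grip_force: 59.2
```

jog_arm --pt "-1 0 1 0 0" --pt "-1 0 3 0 0" --pt "-1 0 3 0 0" --pt "-1 0 3 0 0"

```text
t: 41.35
tcp_pos: [0.6031, -0.2444, 0.185]
tcp_rot: [[0.121, 0.993, -0.008], [0.993, -0.121, -0.002], [-0.003, -0.008, -1.0]]
contact_force: [-18.4, -2.3, 12.6]
gripper_width: 0.114
grip_force: 59.8
```

At the stop. Now I'll back off the preload, release and rise.

jog_arm --pt "-1 0 -3 0 0" --pt "-1 0 -4 0 0" --pt "-0.5 0 -4 0 0" --pt "0 0 -4 0 0" --pt "0.5 0 -4 0 0" --pt "1 0 -4 0 0" --pt "1 0 -4 0 0" --pt "1 0 -4 -35 0" --pt "1 0 -4 -75 0" --pt "1 0 -4 -115 0" --pt "1 0 -4 -115 0" --pt "1 0 -4 -115 0"

```text
t: 42.55
tcp_pos: [0.6044, -0.2431, 0.3004]
tcp_rot: [[0.119, 0.993, 0.002], [0.993, -0.119, -0.001], [-0.001, 0.002, -1.0]]
contact_force: [-0.7, 0.4, -0.7]
gripper_width: 1.002
grip_force: 0.0
```

```bash
python3 - <<'E'
from h import *
s=r.sense(); print(s['tcp_pos'],s['contact_force'],s['gripper_width'])
save('wrist','w11.png')
for l in ['handle']:
    for d in r.recognise('wrist',l): print(d)
print(px('wrist',drawer_pt(0,0,.055,.203)),px('wrist',drawer_pt(0,0,-.055,.203)))
E
```

```text
[ 0.60444725 -0.24306391  0.30038659] [-0.74735233  0.3659895  -0.67064347] 1.0018479847982849
{'at': [0.607, -0.2182, 0.2053], 'conf': 0.79}
[312. 125.] [312. 267.]
```

View pics/w11.png

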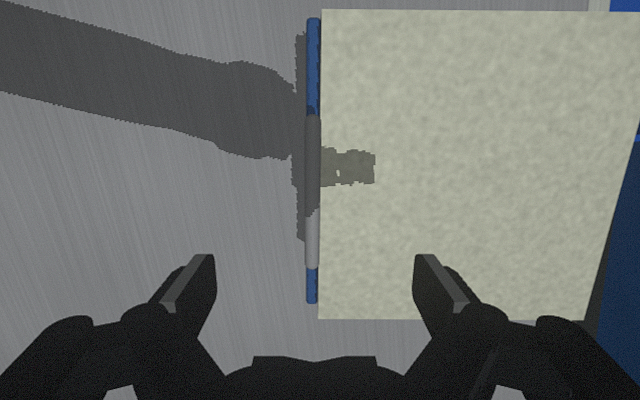

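The blue front, at column 312, sits flush against the cabinet with no gap, so the drawer is shut and the arm is clear. Handing in.

```bash
python3 -c "
from h import *
print(r.hand_in())"
```

```text
the job is handed in; nothing more can be done
None
```

The job is handed in: all three cups are nested in one stack in the wide bay, the one black pump head is in the narrow bay and the drawer is shut, with the bottles and the pink look-alike never touched; the stack stood in my last picture before closing, and the hand-in returned no verdict.

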